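Kit the repair tray for a gear reducer and leave the worn parts

ROBOT

A 7-joint arm with a two-finger parallel gripper is mounted at the origin on the work surface. World frame = base frame: x ahead of the robot, y to its left, z up, the work surface at z = 0. Lengths are in m, angles in degrees, forces in N, time in s.
With the tool pointing down it reaches from about 0.425 to 0.875 m from the base axis. Payload 4.7 kg.
Tool frame: the origin (TCP) lies at the very end of the fingers, on their centre line; the grasp point (between the pads) lies 19 mm behind it; z points along the fingers, y is the line along which they close (so a half turn about z gives the same grasp; the last joint's range is limited). The gripper opens to 87 mm and grips with 3 to 60 N. Pads are 19 mm wide; open, the fingers measure 117 mm over their backs; the gripper's body (75 mm by 190 mm) begins 51 mm behind the grasp point.
Start: joints at [66.01, 18.392, -4.016, 83.108, 1.295, 78.541, -3.26], TCP at [0.273, -0.59, 0.223] pointing down, gripper open.
Joint ranges: [-163.93, 163.93], [-17.29, 119.83], [-79.2, 71.16], [3.27, 140.29], [-89.18, 269.18], [5.43, 117.66], [-154.24, 154.24]. Speed limits (degrees/s): [147.25, 147.25, 180, 180, 180, 180, 180].

INTERFACE

Orientations are given as [roll, pitch, yaw] about the fixed x, y, z axes, in that order (R = Rz(yaw) Ry(pitch) Rx(roll)).
In Python, from cell import telemetry, cams, env gives the robot as it stands.
- The arm moves only by the tool arm_command, never from a script. Its argument "series" is text: rows parted by semicolons, each of 5 numbers parted by spaces: the shift along the tool's x, y, z in mm, then the turn about the tool's z in rad, then the closure in counts, from 0 (fully open) to 255 (shut). A call has 1 to 20 rows; each row shifts and turns the commanded pose from where the row before left it, along the tool's axes as they then stand; what a row does not reach is not made up. A row lasts 1/12 s, in which the tool goes at most 41.7 mm and 7.16 degrees, less where a joint would pass 70% of its speed; a pose out of reach is approached as far as the arm can. A call is refused whole if a number of a shift passes 41.7 or a number of a turn 0.125, either way. A call with a gripper value outside its range is refused whole. The fingers move at their own pace and stop on an object; "squeeze" is the grip in N (left out, the last holds). Time passes only in rows, so rows that do not move let the fingers close. It gives the time, the measured TCP pose, the force, the opening and the grip force at its end, in the units of the state.
- telemetry.get_obs(): the state, without advancing time (a new reading comes with each control period).
- cams.read_camera(name): name is "side" or "top" or "wrist"; returns the picture (480x640x3 uint8, blue, green, red); there is no depth.
- cams.calibration(name): a dict with "K" (3x3 intrinsics, pixels), "origin" and "rotation" of the camera in the world; the wrist camera has in their place "hand_eye" (4x4, takes a point from camera to tool coordinates, whose origin is the TCP and whose axes are the flange's). Camera axes: x right, y down, z forward; pixel columns grow to the right and rows downward; lengths in m; the calibration is good to about 2 mm. A picture is of the moment at which its call begins: read the wrist's pose just before it. calibration takes no time and is no camera call.
- env.sign_off(): hands the job in; it is judged then, once.
The state is a dict: "time_s": time; "qpos": joint angles; "joint_velocities": joint speeds; "effort": joint torques, N m; "tool_pos": TCP position; "tool_rot": TCP orientation; "force": force on the tool from outside, world axes, zero at the start; "wrist_torque": the same for the moment, N m; "grip_width": finger opening in m; "grasp_force": force on a finger pad.
Only numpy, scipy, OpenCV 4.12 (cv2) and the standard library are available. Lean on these libraries where they do the work, as an engineer would, in place of code of your own. Each camera call takes 0.05 s, during which the arm holds its last target. There are 200 camera calls.

TASK

Kit the tray for the gear reducer: gather the four good parts from the bench - the bearing with the blue seal, the yellow bronze toothed wheel, the pinion shaft and the aluminium jaw coupling half - and set each one centred on its own yellow silhouette in the grey tray, flat on the insert, wheel hub and coupling jaws up, the shaft lying along its picture. Set the parts down gently without dropping them and let go of them all. Leave the rusty worn bearing and the rusty worn wheel where they lie.

Things in the scene. Friction and masses are not known exactly. Their poses are not given: they have to be found in the camera images.
- bearing: the good ball bearing: bright steel ring with a blue seal, lying flat, outer diameter 52 mm, bore 20 mm, 15 mm high; about 0.14 kg. Origin: centre of its underside, z up (the same either way up)
- wheel: the good toothed wheel: yellow bronze, lying flat with its hub up; 62 mm over the 24 teeth, toothed rim 16 mm high, centre hub 30 mm diameter rising to 26 mm above the underside, bore 15 mm; about 0.3 kg. Origin: centre of its underside, z up along the hub
- pinion: the good pinion shaft: grey steel, lying on its side, 84 mm long in all; in its middle a 30 mm long pinion with 12 teeth, 30 mm over the tips, then stub shafts of 20 mm and 17 mm diameter to both ends; it rests on two teeth with its axis 14.5 mm above the surface and does not roll away; about 0.16 kg. Origin: on the axis at mid-length; its x axis runs along the shaft (either end may point either way)
- coupling: the good jaw coupling half: pale aluminium, standing on its flat face with three jaws up; 40 mm diameter, round body 18 mm high, jaws up to 30 mm above the underside, bore 14 mm; about 0.1 kg. Origin: centre of its underside, z up
- old_bearing: a worn bearing of the same size and shape as the good one, brown with rust all over, no blue seal (52 mm diameter, 15 mm high). Not wanted. Origin: centre of its underside
- old_wheel: a worn toothed wheel of the same size and shape as the good one, brown with rust and with five teeth missing (62 mm diameter, 26 mm high at the hub). Not wanted. Origin: centre of its underside
- slot_bearing: insert of the kit tray for the bearing: dark grey with a printed yellow ring (52 mm, hole 20 mm). Fixed, 102 mm square, one of four set 2 by 2 at 104 mm pitch in a low grey tray; inner floor 96 mm square, lip 4 mm above it, tray wall 5 mm. Origin: centre of the picture on the floor, 11 mm above the bench; z up, x, y along the edges
- slot_wheel: insert of the kit tray for the toothed wheel: dark grey with a printed yellow toothed disc (62 mm, hole 15 mm). Fixed, 102 mm square, one of four set 2 by 2 at 104 mm pitch in a low grey tray; inner floor 96 mm square, lip 4 mm above it, tray wall 5 mm. Origin: centre of the picture on the floor, 11 mm above the bench; z up, x, y along the edges
- slot_pinion: insert of the kit tray for the pinion shaft: dark grey with a printed yellow stepped bar, 84 mm long, 30 mm wide in the middle, along the insert's x axis. Fixed, 102 mm square, one of four set 2 by 2 at 104 mm pitch in a low grey tray; inner floor 96 mm square, lip 4 mm above it, tray wall 5 mm. Origin: centre of the picture on the floor, 11 mm above the bench; z up, x, y along the edges
- slot_coupling: insert of the kit tray for the coupling: dark grey with a printed yellow 40 mm disc with three dark notches at its edge and a dark bore. Fixed, 102 mm square, one of four set 2 by 2 at 104 mm pitch in a low grey tray; inner floor 96 mm square, lip 4 mm above it, tray wall 5 mm. Origin: centre of the picture on the floor, 11 mm above the bench; z up, x, y along the edges

How it is judged:
By the outcome, as a careful person would: the job done as asked, in the order asked, and still so for the second after the job is handed in, with the robot touching nothing.
It also fails if it takes over 118 s, if anything falls off the work surface, if the arm or the gripper's body presses on something with over 40 N, if the wrist force passes 120 N, or if a joint passes its speed limit or range.

## Working session

There is one attempt and no reset: what is moved stays moved. The work goes in short steps, Python scripts to look and compute and a tool call to move; the robot and the scene stay as the last step left them, time stands still between calls to the robot, and variables do not carry over. Pictures are saved under pics/ and viewed, at most 14 in all, crops included, and the job is handed in when it is done.

Besides the shell and the picture viewer there is one more tool, called as name(argument=value, ...) on one line, values as JSON. arm_command: Moves the arm, as the interface text tells. Its arguments: {"type":"object","properties":{"series":{"type":"string"},"squeeze":{"type":"number"}},"required":["series"]}

```bash
mkdir -p pics; ls; python3 - <<'E'
from cell import telemetry,cams,env
import cv2
print(telemetry.get_obs())
for n in("top","side"):
    cv2.imwrite(f"pics/{n}0.png",cams.read_camera(n)); print(n,cams.calibration(n))
print(cams.calibration("wrist"))
E
```

```text
pics
{'time_s': 0.0, 'qpos': array([66.0115998 , 18.43894919, -4.01640115, 83.17647792,  1.29608068,
       78.53876619, -3.25854903]), 'joint_velocities': array([-0.05248503, -0.07453668, -0.08205708,  0.00639729, -0.10927582,
       -0.08529708, -0.04200523]), 'effort': array([ 4.26322285e-04, -4.91281486e+01, -4.03501410e-01, -3.12525702e+01,
       -6.39788643e-02,  4.38749744e-02,  1.61533899e-04]), 'tool_pos': array([ 0.27232928, -0.58959003,  0.22144906]), 'tool_rot': array([-1.79891113e+02,  6.51159308e-03,  2.48006829e+01]), 'force': array([ 0.31225738,  0.4075797 , -0.05362854]), 'wrist_torque': array([-0.07320197,  0.04608448,  0.00047255]), 'grasp_force': 0.0, 'grip_width': 0.08687884711982663}
top {'K': array([[540.7382029 ,   0.        , 316.01879423],
       [  0.        , 540.7382029 , 231.12061969],
       [  0.        ,   0.        ,   1.        ]]), 'origin': array([ 0.44850594, -0.02896528,  0.97468568]), 'rotation': array([-176.08773128,   -0.25797197,  -89.74326503])}
side {'K': array([[625.08076473,   0.        , 319.32607545],
       [  0.        , 625.08076473, 244.70214044],
       [  0.        ,   0.        ,   1.        ]]), 'origin': array([-0.19131286,  0.68103697,  0.70610003]), 'rotation': array([-122.74656246,   -0.90133126, -135.2168743 ])}
{'K': array([[430.76718694,   0.        , 315.71620969],
       [  0.        , 430.76718694, 237.12397051],
       [  0.        ,   0.        ,   1.        ]]), 'hand_eye': array([[ 2.72645638e-04, -9.61380074e-01, -2.75224051e-01,
         7.60472078e-02],
       [ 9.99999751e-01,  4.41469056e-04, -5.51456110e-04,
         3.12483763e-04],
       [ 6.51661818e-04, -2.75223832e-01,  9.61379955e-01,
        -1.62166812e-01],
       [ 0.00000000e+00,  0.00000000e+00,  0.00000000e+00,
         1.00000000e+00]])}
```

View pics/top0.png

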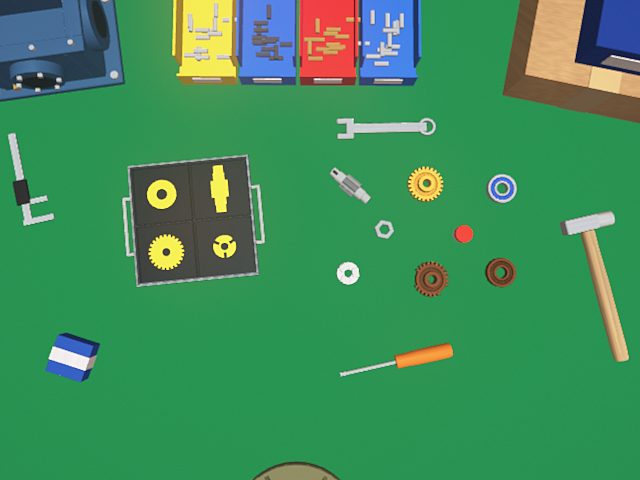

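View pics/side0.png

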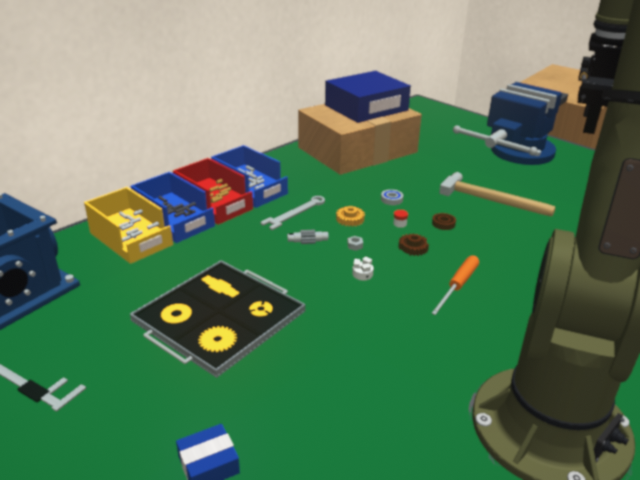

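```bash
cat > h.py <<'E'
from cell import telemetry,cams,env
import cv2, numpy as np
from scipy.spatial.transform import Rotation as R
def pose():
    o=telemetry.get_obs(); return np.array(o['tool_pos']),R.from_euler('xyz',o['tool_rot'],degrees=True).as_matrix()
def cam(n,P=None):
    c=cams.calibration(n)
    if n!='wrist': return c['K'],np.array(c['origin']),R.from_euler('xyz',c['rotation'],degrees=True).as_matrix()
    p,M=P; H=c['hand_eye']; return c['K'],p+M@H[:3,3],M@H[:3,:3]
def px2w(C,uv,z):
    K,o,M=C; d=M@np.linalg.solve(K,[uv[0],uv[1],1]); return o+d*(z-o[2])/d[2]
def w2px(C,X):
    K,o,M=C; q=K@(M.T@(np.array(X)-o)); return q[:2]/q[2]
def reldeg(yaw): return yaw
E
python3 - <<'E'
from h import *
C=cam('top')
for n,uv,z in [('bearing',(502,188),.015),('wheel',(426,184),.016),('pinion',(350.5,184.5),.0145),('pinA',(334,171),.0145),('pinB',(367,199),.0145),('coupl',(347.5,273),.03),('oldb',(500.5,272),.015),('oldw',(431,279),.016),
 ('s_b',(162,194),.011),('s_p',(219.5,188),.011),('spA',(217,165),.011),('spB',(221,210),.011),('s_w',(166,252),.011),('s_c',(224.5,245.5),.011),('red',(464,234),0.02),('nut',(384,229),0.01)]:
    X=px2w(C,uv,z); print(n,X.round(4),round(np.hypot(*X[:2]),3))
I=cv2.imread('pics/top0.png')
cv2.imwrite('pics/c1.png',cv2.resize(I[145:305,110:290],None,fx=3,fy=3,interpolation=3))
cv2.imwrite('pics/c2.png',cv2.resize(I[150:300,320:520],None,fx=4,fy=4,interpolation=3))
P=pose();cv2.imwrite('pics/w0.png',cams.read_camera('wrist'))
E
```

```text
bearing [ 0.5932 -0.3658  0.015 ] 0.697
wheel [ 0.5995 -0.2294  0.016 ] 0.642
pinion [ 0.5982 -0.0944  0.0145] 0.606
pinA [ 0.6224 -0.0648  0.0145] 0.626
pinB [ 0.5722 -0.1239  0.0145] 0.585
coupl [ 0.4403 -0.0881  0.03  ] 0.449
oldb [ 0.4431 -0.3603  0.015 ] 0.571
oldw [ 0.4302 -0.2367  0.016 ] 0.491
s_b [0.5798 0.2434 0.011 ] 0.629
s_p [0.5912 0.1406 0.011 ] 0.608
spA [0.6329 0.1458 0.011 ] 0.649
spB [0.5515 0.1372 0.011 ] 0.568
s_w [0.4759 0.2338 0.011 ] 0.53
s_c [0.488  0.1299 0.011 ] 0.505
red [ 0.51   -0.2951  0.02  ] 0.589
nut [ 0.5189 -0.1547  0.01  ] 0.541
```

View pics/c1.png

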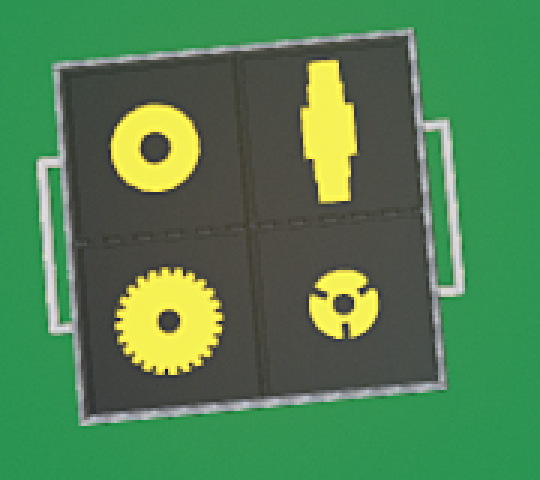

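View pics/c2.png

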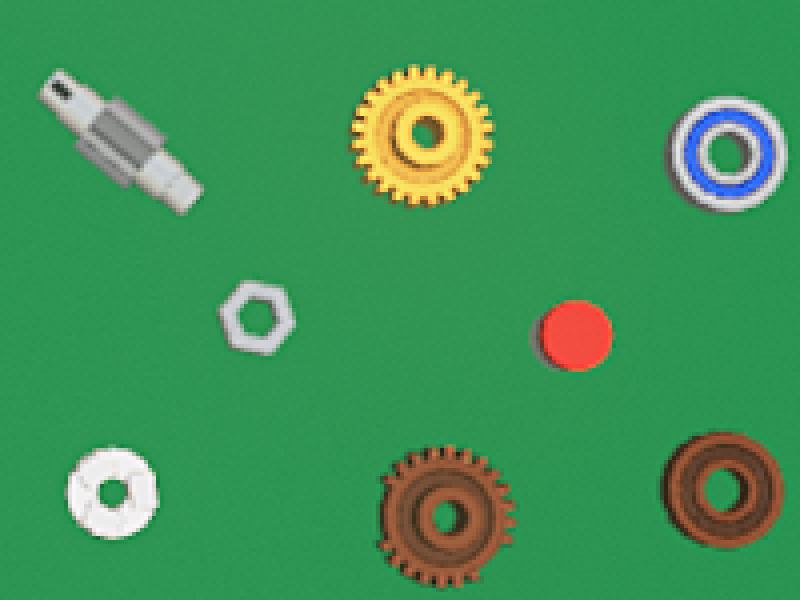

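Top view shows the layout: the parts are all clear of each other, and the tray is turned by about 6°. The points fit the 104 mm pitch and the reach. I'll go above the bearing with yaw about 51°, which closes along the slot diagonals at the tray.

arm_command(series="0 0 0 -0.114 0;0 0 0 -0.114 0;0 0 0 -0.114 0;0 0 0 -0.115 0;37.6 10.9 6 0 0;37.6 10.9 6 0 0;37.6 10.9 6 0 0;37.6 10.9 6 0 0;37.6 10.9 6 0 0;37.6 10.9 6 0 0;37.6 10.9 6 0 0;37.6 10.9 6 0 0;37.6 10.9 6 0 0;37.6 10.9 6 0 0;0 0 0 0 0;0 0 0 0 0", squeeze=30)

```text
time_s: 1.48
tool_pos: [0.5963, -0.3623, 0.1611]
tool_rot: [-179.9, -0.1, 51.4]
force: [-0.4, -0.0, 0.4]
grip_width: 0.0866
grasp_force: 0.0
```

```bash
cat >> h.py <<'E'
def shift(target,ps=None):
    "tool-axis shift in mm to a world target"
    p,M=ps or pose(); return (1000*M.T@(np.array(target)-p)).round(1)
def snap(name):
    P=pose(); I=cams.read_camera('wrist'); cv2.imwrite(f'pics/{name}.png',I); np.savez(f'pics/{name}.npz',p=P[0],M=P[1]); return I
def wcam(name):
    d=np.load(f'pics/{name}.npz'); return cam('wrist',(d['p'],d['M']))
E
python3 - <<'E'
from h import *
I=snap('w1'); C=wcam('w1'); print(pose()[0],telemetry.get_obs()['tool_rot'],w2px(C,[.5932,-.3658,.015]))
E
```

```text
[ 0.59436133 -0.3653963   0.16160454] [-1.79912548e+02  2.30698931e-02  5.11255178e+01] [315.36303215 227.48086167]
```

View pics/w1.png

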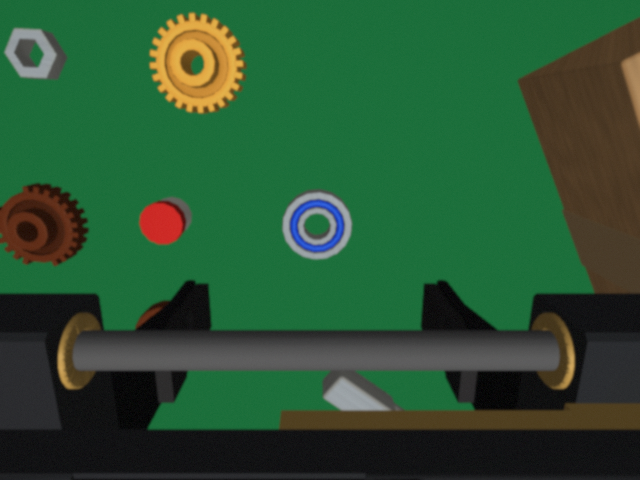

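Bearing at pixel (317,225), agreeing with the top camera to about 2 px. The wooden block's edge is to the right at about (590,230). I'll turn back to yaw 25° so the gripper body keeps clear of the block.

```bash
python3 - <<'E'
from h import *
C=wcam('w1'); b=px2w(C,(317,225),.015); w=px2w(C,(193.5,62.5),.026)
print('bearing',b,'wheel',w)
T=cam('top'); print('box',px2w(T,(503,95),0),px2w(T,(640,122),0))
p,_=pose(); M=R.from_euler('xyz',[180,0,25],degrees=True).as_matrix()
b[2]=.004; print(shift(b,(p,M)))
E
```

```text
bearing [ 0.59532638 -0.36507571  0.015     ] wheel [ 0.60219825 -0.22889449  0.026     ]
box [ 0.76805466 -0.37621935  0.        ] [ 0.71895998 -0.62732621  0.        ]
[1.000e+00 1.000e-01 1.576e+02]
```

arm_command(series="0 0 0 0.114 0;0 0 0 0.114 0;0 0 0 0.114 0;0 0 0 0.115 0;0 0 35 0 0;0 0 35 0 0;0 0 35 0 0;1 0 30 0 0;0 0 15 0 0;0 0 7 0 0;0 0 0 0 0;0 0 0 0 0")

```text
time_s: 2.53
tool_pos: [0.5955, -0.3675, 0.0072]
tool_rot: [179.9, -0.1, 24.7]
force: [0.3, -0.1, 0.3]
grip_width: 0.0874
grasp_force: 0.0
```

arm_command(series="0 0 2 0 255;0 0 0 0 255;0 0 0 0 255;0 0 0 0 255;0 0 0 0 255;0 0 0 0 255;0 0 0 0 255;0 0 0 0 255")

```text
time_s: 3.2
tool_pos: [0.595, -0.3661, 0.0038]
tool_rot: [180.0, -0.0, 24.8]
force: [0.5, 1.1, 1.6]
grip_width: 0.0513
grasp_force: 30.0
```

arm_command(series="0 0 -15 0 255;0 0 -30 -0.114 255;0 0 -35 -0.114 255;0 0 -35 -0.114 255;0 0 -20 -0.115 255;23.5 -30.5 -4.8 0 255;23.5 -30.5 -4.8 0 255;23.5 -30.5 -4.8 0 255;23.5 -30.5 -4.8 0 255;23.5 -30.5 -4.8 0 255;23.5 -30.5 -4.8 0 255;23.5 -30.5 -4.8 0 255;23.5 -30.5 -4.8 0 255;23.5 -30.5 -4.8 0 255;23.5 -30.5 -4.8 0 255;23.5 -30.5 -4.8 0 255;23.5 -30.5 -4.8 0 255;23.5 -30.5 -4.8 0 255;0 0 0 0 255;0 0 0 0 255")

```text
time_s: 4.87
tool_pos: [0.4785, 0.1238, 0.2023]
tool_rot: [179.9, -0.1, 51.3]
force: [0.4, -1.4, -2.2]
grip_width: 0.0511
grasp_force: 30.0
```

```bash
python3 - <<'E'
from h import *
I=snap('w2'); o=telemetry.get_obs(); print(o['tool_pos'],o['tool_rot'],o['grip_width'])
C=wcam('w2')
for n,X in dict(b=[.58,.2434,.011],p=[.5912,.1406,.011],w=[.4759,.2338,.011],c=[.488,.13,.011]).items(): print(n,w2px(C,X).round(1))
# yellow blobs
h=cv2.cvtColor(I,cv2.COLOR_BGR2HSV); m=cv2.inRange(h,(24,120,120),(35,255,255))
n,l,s,c=cv2.connectedComponentsWithStats(m)
for i in range(1,n):
    if s[i,4]>150:
        pts=np.argwhere(l==i)[:,::-1].astype(np.float32); k=cv2.convexHull(pts); mm=cv2.moments(k); u=(mm['m10']/mm['m00'],mm['m01']/mm['m00'])
        print(s[i],np.round(u,1),px2w(C,u,.011).round(4))
E
```

```text
[0.47901952 0.12137186 0.20174012] [1.79899583e+02 7.61304794e-03 5.11183722e+01] 0.051200225761637595
b [320.9   0. ]
p [413.6 104. ]
w [224.5 102.9]
c [319.1 195.6]
[ 285    0   71   37 1838] [320.2  15.4] [0.5732 0.2357 0.011 ]
[ 366   54   96   96 3561] [414.2 101.9] [0.5925 0.1416 0.011 ]
[ 185   58   82   86 4904] [225.2 100.5] [0.4776 0.2348 0.011 ]
[ 294  170   50   50 1631] [318.5 194.8] [0.4881 0.1309 0.011 ]
```

View pics/w2.png

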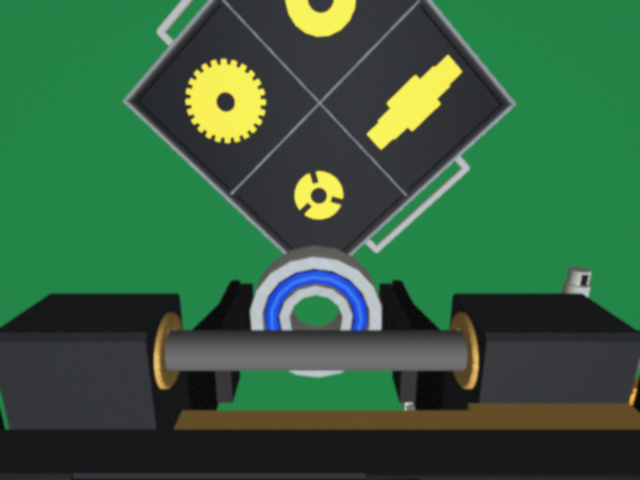

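The silhouettes come out 147–148 mm apart on the diagonals, where 147.1 mm is expected. That puts the tray centre at (0.535, 0.188) with yaw 5.8°. By symmetry the bearing slot is at (0.582, 0.2455).

arm_command(series="32.3 0.4 20 0 255;32.3 0.4 20 0 255;32.3 0.4 20 0 255;32.3 0.4 20 0 255;32.1 0.6 20 0 255;0 0 30 0 255;0 0 25 0 255;0 0 15 0 255;0 0 5 0 255;0 0 0 0 255;0 0 0 0 255;0 0 0 0 255")

```text
time_s: 5.92
tool_pos: [0.584, 0.2448, 0.0281]
tool_rot: [179.9, -0.2, 50.9]
force: [0.5, 0.8, -0.5]
grip_width: 0.0513
grasp_force: 30.0
```

```bash
cat >> h.py <<'E'
def fine(T):
    ps=[];
    for _ in range(6):
        ps.append(telemetry.get_obs()['tool_pos']); 
    p=np.mean(ps,0); M=pose()[1]; print(p.round(4),telemetry.get_obs()['tool_rot'].round(1),shift(T,(p,M)))
E
python3 - <<'E'
from h import *
fine([.582,.2455,.0155])
E
```

```text
[0.584  0.2448 0.0281] [179.9  -0.2  50.9] [-0.7 -2.  12.5]
```

arm_command(series="-0.5 -1 5 0 255;0 0 3 0 255;0 0 1.5 0 255;0 0 0 0 255;0 0 0 0 255")

```text
time_s: 6.33
tool_pos: [0.5813, 0.245, 0.0164]
tool_rot: [180.0, 0.0, 51.0]
force: [-0.7, -0.8, -1.6]
grip_width: 0.0512
grasp_force: 30.0
```

arm_command(series="0 0 1 0 255;0 0 0 0 255;0 0 0 0 255")

```text
time_s: 6.58
tool_pos: [0.5813, 0.245, 0.0154]
tool_rot: [180.0, 0.0, 51.0]
force: [0.2, -0.1, -1.7]
grip_width: 0.0512
grasp_force: 30.0
```

arm_command(series="0 0 0.8 0 255;0 0 0 0 255;0 0 0 0 255")

```text
time_s: 6.83
tool_pos: [0.5815, 0.2451, 0.0148]
tool_rot: [180.0, -0.0, 51.0]
force: [0.0, 0.2, -1.0]
grip_width: 0.0512
grasp_force: 30.0
```

arm_command(series="0 0 0.7 0 255;0 0 0 0 255;0 0 0 0 255")

```text
time_s: 7.08
tool_pos: [0.5815, 0.2451, 0.0147]
tool_rot: [180.0, -0.0, 51.0]
force: [-1.6, -1.6, 4.8]
grip_width: 0.051
grasp_force: 30.0
```

arm_command(series="0 0 0.7 0 255;0 0 0 0 255;0 0 0 0 255")

```text
time_s: 7.33
tool_pos: [0.5815, 0.2451, 0.0147]
tool_rot: [180.0, 0.0, 51.0]
force: [-2.2, -1.6, 9.0]
grip_width: 0.0511
grasp_force: 30.0
```

arm_command(series="0 0 0 0 98;0 0 0 0 90;0 0 0 0 75;0 0 0 0 50;0 0 0 0 20;0 0 -10 0 0;0 0 -40 0 0;0 0 -40 0 0;0 0 -40 0 0")

```text
time_s: 8.08
tool_pos: [0.5808, 0.245, 0.1449]
tool_rot: [-180.0, 0.0, 51.0]
force: [0.5, 0.3, 0.9]
grip_width: 0.0859
grasp_force: 0.0
```

arm_command(series="-29.6 26.2 0 0 0;-29.6 26.2 0 0 0;-29.6 26.2 0 0 0;-29.6 26.2 0 0 0;-29.6 26.2 0 0 0;-29.6 26.2 0 0 0;-29.6 26.2 0 0 0;-29.6 26.2 0 0 0;-29.6 26.2 0 0 0;-29.6 26.2 0 0 0;-29.6 26.2 0 0 0;-29.6 26.2 0 0 0;0 0 0 0 0;0 0 0 0 0")

```text
time_s: 9.25
tool_pos: [0.6012, -0.233, 0.1433]
tool_rot: [180.0, 0.0, 50.6]
force: [0.2, 0.2, -1.1]
grip_width: 0.087
grasp_force: 0.0
```

```bash
python3 - <<'E'
from h import *
I=snap('w3'); C=wcam('w3'); print(pose()[0],w2px(C,[.6022,-.2289,.026]))
E
```

```text
[ 0.60186144 -0.22964235  0.14350491] [312.36152372 225.65613677]
```

View pics/w3.png

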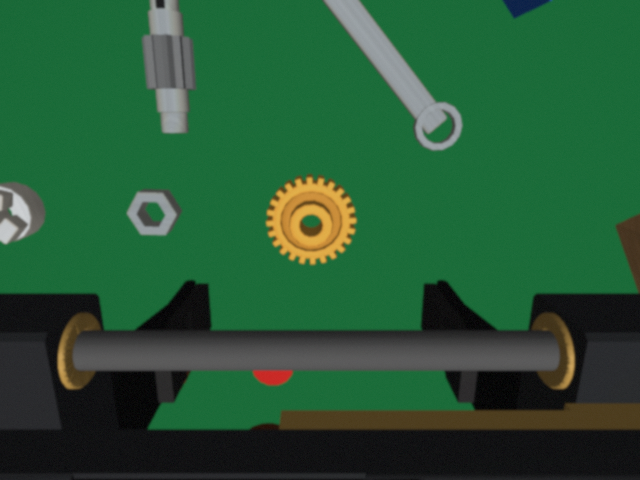

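Wheel: hub centre (311,223), rim centre (311,220), with nothing under either finger path.

```bash
python3 - <<'E'
from h import *
C=wcam('w3'); a=px2w(C,(311,223),.026); b=px2w(C,(311.3,220.5),.016); print(a,b)
m=(a+b)/2; m[2]=.005; fine(m)
P=px2w(C,(168,62),.022);A=px2w(C,(163,4),.0225);B=px2w(C,(174,122),.0225);print('pinion',P,A,B,np.degrees(np.arctan2(*(A-B)[1::-1])))
E
```

```text
[ 0.60266201 -0.22690771  0.026     ] [ 0.6022713  -0.22753836  0.016     ]
[ 0.6019 -0.2296  0.1435] [-180.    -0.    50.9] [  2.2  -1.  138.5]
pinion [ 0.59895789 -0.09360215  0.022     ] [ 0.61937001 -0.069072    0.0225    ] [ 0.57689612 -0.12146455  0.0225    ] 50.96880904844557
```

arm_command(series="2 -1 35 0 0;0 0 35 0 0;0 0 35 0 0;0 0 20 0 0;0 0 10 0 0;0 0 3 0 0;0 0 0 0 0;0 0 0 0 255;0 0 0 0 255;0 0 0 0 255;0 0 0 0 255;0 0 0 0 255;0 0 0 0 255", squeeze=35)

```text
time_s: 10.38
tool_pos: [0.6026, -0.2269, 0.0059]
tool_rot: [180.0, 0.0, 51.0]
force: [-1.1, -0.3, 1.2]
grip_width: 0.0575
grasp_force: 35.0
```

arm_command(series="0 0 -15 0 255;0 0 -30 0 255;0 0 -35 0 255;0 0 -40 0 255;23.3 -32.3 0 0 255;23.3 -32.3 0 0 255;23.3 -32.3 0 0 255;23.3 -32.3 0 0 255;23.3 -32.3 0 0 255;23.3 -32.3 0 0 255;23.3 -32.3 0 0 255;23.3 -32.3 0 0 255;23.3 -32.3 0 0 255;23.3 -32.3 0 0 255;23.3 -32.3 0 0 255;23.3 -32.3 0 0 255;0 0 30 0 255;0 0 30 0 255;0 0 20 0 255;0 0 10 0 255")

```text
time_s: 12.05
tool_pos: [0.4751, 0.2335, 0.0328]
tool_rot: [-179.9, 0.3, 51.0]
force: [0.4, -0.0, -3.6]
grip_width: 0.0579
grasp_force: 35.0
```

arm_command(series="0 0 5 0 255;0 0 0 0 255;0 0 0 0 255")

```text
time_s: 12.3
tool_pos: [0.4782, 0.2348, 0.0313]
tool_rot: [180.0, -0.1, 51.0]
force: [0.1, -0.0, -2.0]
grip_width: 0.0581
grasp_force: 35.0
```

```bash
python3 - <<'E'
from h import *
fine([.4776,.2348,.0165])
E
```

```text
[0.4782 0.2348 0.0313] [ 1.8e+02 -1.0e-01  5.1e+01] [-0.4 -0.5 14.8]
```

arm_command(series="-0.4 -0.5 6 0 255;0 0 4 0 255;0 0 2 0 255;0 0 0 0 255;0 0 1 0 255;0 0 0 0 255;0 0 0 0 255")

```text
time_s: 12.88
tool_pos: [0.4768, 0.2346, 0.0173]
tool_rot: [180.0, -0.0, 51.0]
force: [0.4, -0.3, -3.0]
grip_width: 0.0582
grasp_force: 35.0
```

arm_command(series="0 0 0.7 0 255;0 0 0 0 255;0 0 0 0 255")

```text
time_s: 13.13
tool_pos: [0.4769, 0.2346, 0.0169]
tool_rot: [180.0, -0.0, 51.0]
force: [-1.3, -0.4, 0.6]
grip_width: 0.0579
grasp_force: 35.0
```

arm_command(series="0 0 0.7 0 255;0 0 0 0 255;0 0 0 0 255")

```text
time_s: 13.38
tool_pos: [0.477, 0.2347, 0.0168]
tool_rot: [180.0, 0.0, 51.0]
force: [-2.6, -1.9, 6.0]
grip_width: 0.0579
grasp_force: 35.0
```

arm_command(series="0 0 0 0 78;0 0 0 0 68;0 0 0 0 50;0 0 0 0 25;0 0 -5 0 0;0 0 -15 0 0;0 0 -40 0 0;0 0 -40 0 0;0 0 -30 0 0;-19.8 33.5 0 0 0;-19.8 33.5 0 0 0;-19.8 33.5 0 0 0;-19.8 33.5 0 0 0;-19.8 33.5 0 0 0;-19.8 33.5 0 0 0;-19.8 33.5 0 0 0;-19.8 33.5 0 0 0;-19.8 33.5 0 0 0;0 0 0 0 0")

```text
time_s: 14.97
tool_pos: [0.6001, -0.1051, 0.1455]
tool_rot: [179.8, 0.2, 50.3]
force: [-0.8, -2.0, -1.5]
grip_width: 0.0868
grasp_force: 0.0
```

arm_command(series="0 0 0 0 0;0 0 0 0 0")

```text
time_s: 15.13
tool_pos: [0.5987, -0.0931, 0.1458]
tool_rot: [-179.9, -0.0, 51.0]
force: [-0.1, -0.3, 0.3]
grip_width: 0.0877
grasp_force: 0.0
```

```bash
python3 - <<'E'
from h import *
I=snap('w4'); C=wcam('w4'); print(pose()[0],w2px(C,[.599,-.0936,.0145]))
cv2.imwrite('pics/w4c.png',cv2.resize(I[130:330,216:416],None,fx=3,fy=3,interpolation=3))
E
```

```text
[ 0.59861893 -0.09207652  0.14592548] [316.11716771 226.41964003]
```

View pics/w4c.png

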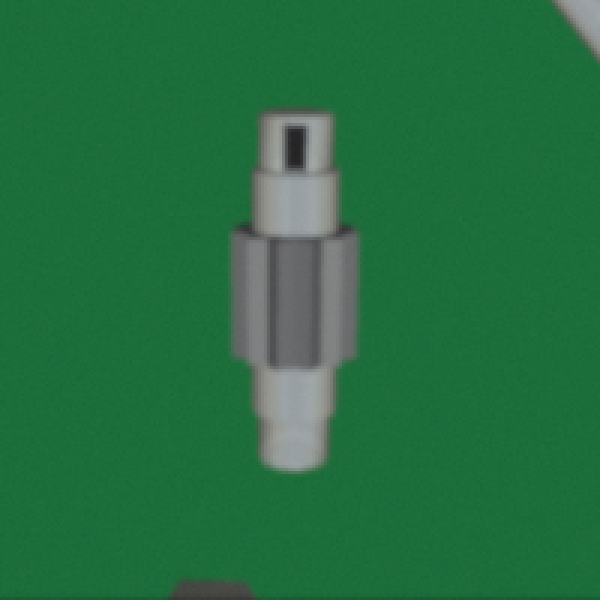

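```bash
python3 - <<'E'
from h import *
C=wcam('w4'); f=lambda u,v,z: px2w(C,(216+u/3,130+v/3),z)
A=f(297,112,.023);B=f(293.5,425,.023);m=f(295,298,.0285);print(A,B,np.linalg.norm(A-B),(A+B)/2,m,np.degrees(np.arctan2(*(A-B)[1::-1])))
m=((A+B)/2+m)/2;m[2]=.005;fine(m)
E
```

```text
[ 0.62506215 -0.06025077  0.023     ] [ 0.57843709 -0.11645056  0.023     ] 0.07302268299253252 [ 0.60174962 -0.08835067  0.023     ] [ 0.59908296 -0.09160829  0.0285    ] 50.31986745504078
[ 0.5986 -0.0921  0.1459] [-180.    -0.    51.1] [  2.7   0.2 140.9]
```

Shaft axis is at column ~314 with the pinion middle at row ~229, so the centre is (0.599, −0.092), right under the TCP and aligned within 1°. I'll descend and grip on the teeth.

arm_command(series="0.3 0 35 0.01 0;0 0 35 0 0;0 0 35 0 0;0 0 20 0 0;0 0 10 0 0;0 0 5 0 0;0 0 0 0 0;0 0 0 0 120;0 0 0 0 255;0 0 0 0 255;0 0 0 0 255;0 0 0 0 255;0 0 0 0 255;0 0 0 0 255;0 0 0 0 255", squeeze=30)

```text
time_s: 16.43
tool_pos: [0.599, -0.0936, 0.0059]
tool_rot: [180.0, 0.0, 50.4]
force: [-0.2, -0.8, -0.7]
grip_width: 0.0416
grasp_force: 0.0
```

arm_command(series="0 0 0 0 255;0 0 0 0 255;0 0 0 0 255")

```text
time_s: 16.68
tool_pos: [0.5988, -0.0934, 0.0058]
tool_rot: [-180.0, 0.0, 50.4]
force: [-1.1, 1.0, 0.6]
grip_width: 0.0271
grasp_force: 30.0
```

arm_command(series="0 0 -15 0 255;0 0 -25 0.111 255;0 0 -30 0.111 255;0 0 -30 0.111 255;0 0 -20 0.111 255;0 0 0 0.111 255;0 0 0 0.111 255;0 0 0 0.112 255;2.8 -39.1 0 0 255;2.8 -39.1 0 0 255;2.8 -39.1 0 0 255;2.8 -39.1 0 0 255;2.8 -39.1 0 0 255;2.8 -39.1 0 0 255;0 0 30 0 255;0 0 30 0 255;0 0 20 0 255;0 0 10 0 255;0 0 5 0 255;0 0 0 0 255")

```text
time_s: 18.35
tool_pos: [0.5913, 0.1413, 0.03]
tool_rot: [180.0, 0.1, 5.8]
force: [-0.7, -0.4, -1.9]
grip_width: 0.0274
grasp_force: 30.0
```

arm_command(series="0 0 0 0 255;0 0 0 0 255")

```text
time_s: 18.52
tool_pos: [0.5932, 0.1418, 0.0325]
tool_rot: [-180.0, -0.2, 5.8]
force: [0.3, -0.3, -0.7]
grip_width: 0.0271
grasp_force: 30.0
```

```bash
python3 - <<'E'
from h import *
fine([.5925,.1416,.0165])
E
```

```text
[0.5932 0.1418 0.0325] [-180.    -0.2    5.8] [-0.7  0.1 16. ]
```

arm_command(series="-0.5 0 6 0 255;0 0 4 0 255;0 0 2 0 255;0 0 0 0 255;0 0 1 0 255;0 0 0 0 255;0 0 0 0 255")

```text
time_s: 19.1
tool_pos: [0.5914, 0.1416, 0.0179]
tool_rot: [180.0, -0.0, 5.8]
force: [-0.3, 0.4, -1.1]
grip_width: 0.0277
grasp_force: 30.0
```

arm_command(series="0 0 0.8 0 255;0 0 0 0 255;0 0 0 0 255")

```text
time_s: 19.35
tool_pos: [0.5913, 0.1415, 0.017]
tool_rot: [180.0, 0.0, 5.8]
force: [0.6, 0.3, -0.8]
grip_width: 0.0272
grasp_force: 30.0
```

arm_command(series="0 0 0.7 0 255;0 0 0 0 255;0 0 0 0 255")

```text
time_s: 19.6
tool_pos: [0.5915, 0.1415, 0.0167]
tool_rot: [180.0, -0.0, 5.8]
force: [-1.3, 0.0, 2.0]
grip_width: 0.027
grasp_force: 30.0
```

arm_command(series="0 0 0.5 0 255;0 0 0 0 255;0 0 0 0 168;0 0 0 0 155;0 0 0 0 135;0 0 0 0 110;0 0 -5 0 90;0 0 -20 0 60;0 0 -40 0 0;0 0 -40 0 0;0 0 -25 0 0;-24.8 30.4 0 0 0;-24.8 30.4 0 0 0;-24.8 30.4 0 0 0;-24.8 30.4 0 0 0;-24.8 30.4 0 0 0;-24.8 30.4 0 0 0;-24.8 30.4 0 0 0;0 0 0 0 0;0 0 0 0 0")

```text
time_s: 21.27
tool_pos: [0.4394, -0.0897, 0.1463]
tool_rot: [179.9, -0.0, 5.6]
force: [-0.3, 1.0, 1.0]
grip_width: 0.0875
grasp_force: 0.0
```

```bash
python3 - <<'E'
from h import *
I=snap('w5'); C=wcam('w5'); o=telemetry.get_obs();print(o['tool_pos'],o['tool_rot'],o['qpos'].round(0));u=w2px(C,[.441,-.087,.03]);print(u)
u=u.astype(int);J=I[u[1]-75:u[1]+75,u[0]-100:u[0]+100]
cv2.imwrite('pics/w5c.png',cv2.resize(J,None,fx=4,fy=4,interpolation=3)); print(u)
E
```

```text
[ 0.44047102 -0.08799799  0.14637464] [ 1.79981522e+02 -7.58620724e-02  5.74372386e+00] [ 31.  -2. -22. 115.  -1.  67. -75.]
[311.76965533 229.38193851]
[311 229]
```

View pics/w5c.png

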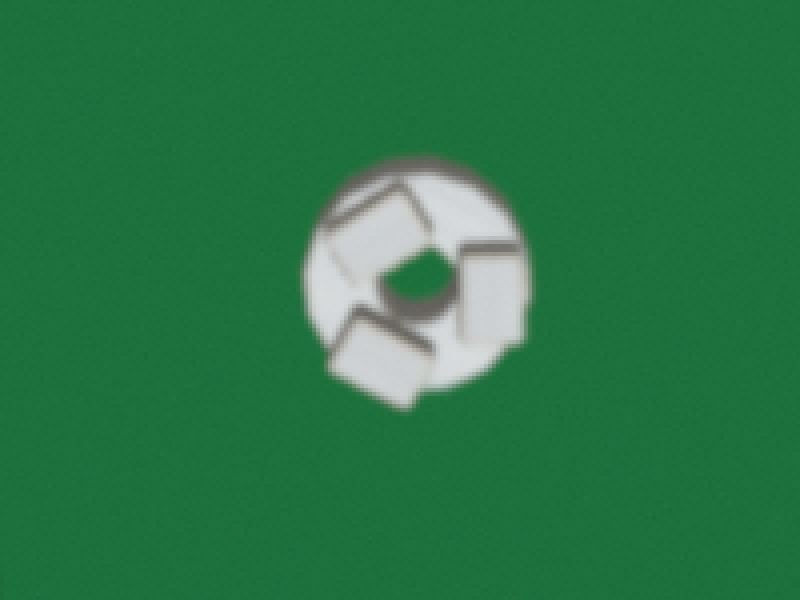

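```bash
python3 - <<'E'
from h import *
C=wcam('w5'); a=px2w(C,(315.5,224.5),.018); b=px2w(C,(315.5,228.7),.03); print(a,b)
m=(a+b)/2; m[2]=.005; fine(m)
E
```

```text
[ 0.44155634 -0.08945092  0.018     ] [ 0.44171169 -0.08943768  0.03      ]
[ 0.4405 -0.088   0.1464] [ 1.8e+02 -1.0e-01  5.7e+00] [  0.8   1.5 141.4]
```

Coupling: centre at full-image pixel (315.5,224.5), and both heights agree on (0.4416, −0.0894). The jaws lie at about 2°, 122° and 242° in the image. I'll turn it −32° when placing so the gaps match the printed notches.

arm_command(series="0.8 1.5 35 0 0;0 0 35 0 0;0 0 35 0 0;0 0 20 0 0;0 0 10 0 0;0 0 5 0 0;0 0 0 0 0;0 0 0 0 100;0 0 0 0 255;0 0 0 0 255;0 0 0 0 255;0 0 0 0 255;0 0 0 0 255;0 0 0 0 255;0 0 0 0 255;0 0 0 0 255", squeeze=25)

```text
time_s: 22.65
tool_pos: [0.4412, -0.0893, 0.0059]
tool_rot: [180.0, -0.0, 5.8]
force: [-0.6, -0.4, 0.3]
grip_width: 0.0394
grasp_force: 25.0
```

arm_command(series="0 0 -15 0 255;0 0 -30 0.112 255;0 0 -35 0.112 255;0 0 -35 0.112 255;0 0 -5 0.112 255;0 0 0 0.111 255;-9.2 -36.4 0 0 255;-9.2 -36.4 0 0 255;-9.2 -36.4 0 0 255;-9.2 -36.4 0 0 255;-9.2 -36.4 0 0 255;-9.1 -36.3 0 0 255;0 0 0 0 255;0 0 0 0 255;0 0 30 0 255;0 0 30 0 255;0 0 20 0 255;0 0 10 0 255;0 0 5 0 255;0 0 0 0 255")

```text
time_s: 24.32
tool_pos: [0.4877, 0.1299, 0.0302]
tool_rot: [179.9, 0.1, -26.3]
force: [0.2, 0.4, -1.9]
grip_width: 0.0391
grasp_force: 25.0
```

arm_command(series="0 0 0 0 255;0 0 0 0 255")

```text
time_s: 24.48
tool_pos: [0.4894, 0.131, 0.0322]
tool_rot: [-179.9, -0.1, -26.2]
force: [0.8, -0.3, -1.6]
grip_width: 0.0391
grasp_force: 25.0
```

```bash
python3 - <<'E'
from h import *
fine([.4881,.1309,.0165]); print(telemetry.get_obs()['qpos'])
E
```

```text
[0.4894 0.131  0.0322] [-1.799e+02 -1.000e-01 -2.620e+01] [-1.1  0.7 15.7]
[  13.02766056   14.51309314  -34.06170297  114.09028572   10.03147757
   54.08731804 -142.30128563]
```

arm_command(series="-0.3 0.3 6 0 255;0 0 4 0 255;0 0 2 0 255;0 0 0 0 255;0 0 1 0 255;0 0 0 0 255;0 0 0 0 255")

```text
time_s: 25.07
tool_pos: [0.4878, 0.1309, 0.0178]
tool_rot: [180.0, -0.0, -26.2]
force: [-0.7, -0.3, -1.9]
grip_width: 0.0394
grasp_force: 25.0
```

arm_command(series="0 0 0.8 0 255;0 0 0 0 255;0 0 0 0 255")

```text
time_s: 25.32
tool_pos: [0.4877, 0.1308, 0.017]
tool_rot: [180.0, -0.0, -26.2]
force: [0.3, -0.0, -1.4]
grip_width: 0.0394
grasp_force: 25.0
```

arm_command(series="0 0 0.7 0 255;0 0 0 0 255;0 0 0 0 255")

```text
time_s: 25.57
tool_pos: [0.4878, 0.1309, 0.0169]
tool_rot: [180.0, -0.0, -26.2]
force: [-2.8, -0.6, 5.3]
grip_width: 0.0392
grasp_force: 25.0
```

arm_command(series="0 0 0 0 132;0 0 0 0 122;0 0 0 0 105;0 0 0 0 85;0 0 -5 0 70;0 0 -20 0 40;0 0 -35 0 0;0 0 -40 -0.122 0;0 0 -40 -0.122 0;0 0 -40 -0.122 0;0 0 -40 -0.122 0;0 0 0 -0.122 0;0 0 0 -0.122 0;0 0 0 -0.122 0;0 0 0 -0.122 0;0 0 0 -0.122 0;0 0 0 -0.122 0;0 0 0 -0.122 0;-35 0 0 0 0;0 0 0 0 0")

```text
time_s: 27.23
tool_pos: [0.4631, 0.0999, 0.2357]
tool_rot: [-180.0, 0.3, 50.5]
force: [-0.7, -0.8, -0.2]
grip_width: 0.0872
grasp_force: 0.0
```

```bash
python3 - <<'E'
from h import *
import time
I=snap('w6'); print(pose()[0],telemetry.get_obs()['tool_rot'])
C=wcam('w6')
for n,X in dict(b=[.582,.2455,.026],p=[.5925,.1416,.0395],w=[.4776,.2348,.037],c=[.4881,.1309,.041]).items(): print(n,w2px(C,X).round(1),w2px(C,X[:2]+[.011]).round(1))
cv2.imwrite('pics/w6c.png',cv2.resize(I[0:300,120:520],None,fx=2,fy=2,interpolation=3))
T=cams.read_camera('top');cv2.imwrite('pics/top6.png',T);cv2.imwrite('pics/t6c.png',cv2.resize(T[145:295,120:270],None,fx=4,fy=4,interpolation=3))
E
```

```text
[0.46447793 0.10144857 0.23620797] [1.79948824e+02 1.24530569e-01 5.04922595e+01]
b [314.4 -41.9] [314.4 -35.4]
p [410.3  60.6] [403.1  64.5]
w [219.7  62.5] [226.4  65.9]
c [314.8 158.4] [314.9 154.9]
```

View pics/w6c.png

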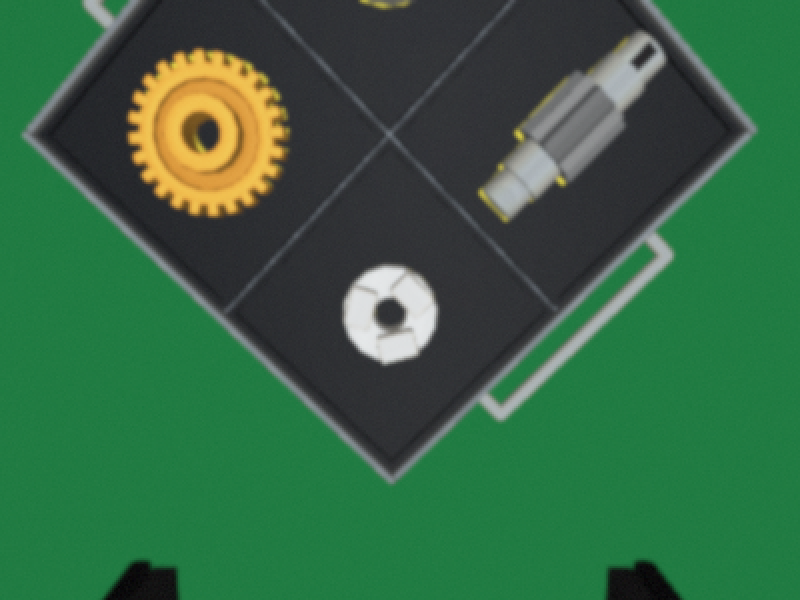

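View pics/t6c.png

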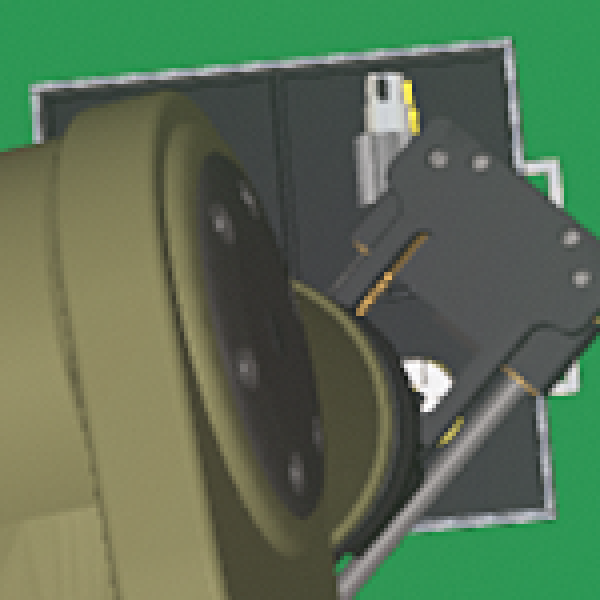

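arm_command(series="-29 23.6 0 0 0;-29 23.6 0 0 0;-29 23.6 0 0 0;-20 33 0 0 0;-10 38 0 0 0;-10 38 0 0 0;-10 38 0 0 0;-10 38 0 0 0;-10 38 0 0 0;0 0 0 0 0;0 0 0 0 0")

```text
time_s: 28.25
tool_pos: [0.5942, -0.2057, 0.2347]
tool_rot: [-179.9, -0.0, 50.5]
force: [-0.4, 0.1, 0.9]
grip_width: 0.087
grasp_force: 0.0
```

```bash
python3 - <<'E'
from h import *
T=cams.read_camera('top');cv2.imwrite('pics/top7.png',T);cv2.imwrite('pics/t7c.png',cv2.resize(T[145:295,120:270],None,fx=4,fy=4,interpolation=3))
C=cam('top');b=np.array([-.0015,-.001,0]) # top vs wrist bias
for n,X in dict(b=[.582,.2455,.026],w=[.4776,.2348,.037],wr=[.4776,.2348,.027],c=[.4881,.1309,.041],pA=[.5925+.0418,.1416+.0042,.0205+.01],pB=[.5925-.0418,.1416-.0042,.0205+.01]).items(): print(n,((w2px(C,X+b)-[120,145])*4).round(1))
E
```

```text
b [155.9 189.8]
w [167.6 425.8]
wr [174.  426.5]
c [406.6 402.3]
pA [382.3  71.7]
pB [398.2 260.5]
```

View pics/t7c.png

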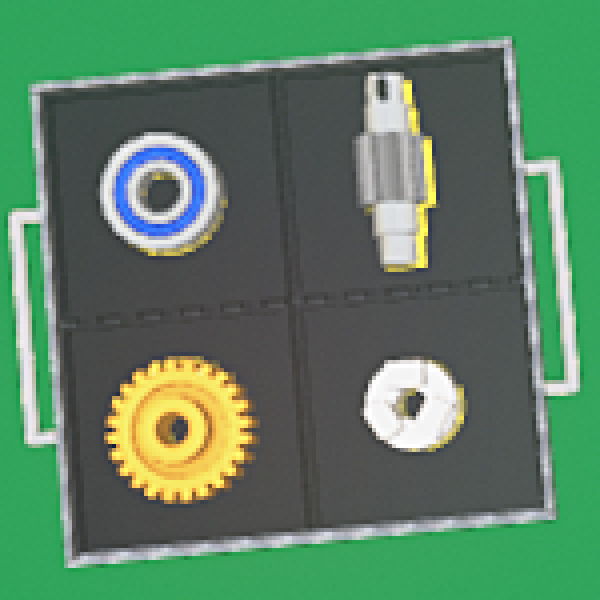

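The clear top view shows all four parts lying flat on their pictures. The bearing is at (160,193), the hub at (172,430), the coupling at (411,404) and the shaft runs from (385,73) to (399,265). All sit within about 1.5 mm once parallax is allowed for, so I'm handing the job in.

```bash
python3 -c "
from cell import env; print(env.sign_off())"
```

```text
the job is handed in; nothing more can be done
None
```

The job is handed in at about 28 s: all four good parts lie flat on their silhouettes in the tray, about 1.5 mm or less off centre by the last top camera image, with the gripper open and clear and the two rusty parts left where they lay.

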